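Tuck a finned casting under the keeper and hold it down in the fixture

TASK

Load the finned die-cast cover into the holding fixture, fins up: slide its tongue under the overlapping keeper plate, fully home against the heel block, without lifting the keeper. Then press the cover down flat on its rest rails against the spring lifter and finish while still holding it pressed down, ready for the clamp to be closed. Leave the other casting, the wrench and the plug gauge where they are.

Things in the scene. Friction and masses are not known exactly. Their poses are not given: they have to be found in the camera images.
- cover: Bare aluminium die-cast finned cover, loose, about 0.24 kg (varies), lying fins up on the black rubber mat (mat 3 mm thick). Origin: centre of the underside of its main plate (110 (x) x 80 (y) x 7 mm, centre of mass at about x = 7 mm); x points towards its tongue, y across, z up out of the finned face.
- tongue_tip (a point): On the cover: middle of the tongue's end edge, at its underside; cover frame (75, 0, 0) mm. The tongue is a thinner lip 70 mm wide (y) and 4 mm thick, flush with the underside, running on from the main plate's +x edge: cover x = 55 to 75 mm.
- fins (a point): On the cover: top centre of the five cooling fins, cover frame (12, 0, 31) mm. The fins run along x from cover x = -12 to 36 mm, from the plate's upper face (z = 7 mm) to z = 31 mm; the pack is 39.6 mm wide over its flat outer faces (y = -19.8 to 19.8 mm) and can be pinched across y from above.
- press_pad (a point): On the cover: centre of the bare part of the plate's upper face, the place to press: cover frame (-38, 0, 7) mm. It is bare from cover x = -55 to -12 mm, over the full 80 mm width, and lies above the lifter pin when the cover is home.
- fixture: Fixed steel and aluminium holding fixture. Origin: on the bench, under the centre of the place of the cover's main plate; x is the direction in which the tongue slides in, z up. With the cover home its axes are those of the fixture and its origin is at fixture (0, 0, 30) mm. Base plate 16 mm high, x = -120 to 136, y = -135 to 80 mm.
- nest (a point): On the fixture: where the cover's origin belongs, fixture (0, 0, 30) mm. Two rest rails along x at y = +-30 mm (each 14 mm wide), x = -52 to 75 mm, tops at z = 30 mm. Four side locating pins, 10 mm diameter with coned tops, at x = -32 and 36, y = +-48 mm, tops at z = 36.5 mm, leave the main plate 3 mm of play on each side.
- heel (a point): On the fixture: middle of the heel block's stop face at rail height, fixture (75, 0, 30) mm; the tongue's end goes against it. The block is 96 mm wide (y), x = 75 to 115 mm, top at z = 38.5 mm, with hinge knuckles on it up to z = 46 mm.
- keeper_lip (a point): Middle of the keeper plate's free edge, at its underside; at rest at fixture (57, 0, 38.6) mm. The keeper is a flat steel plate 80 mm wide (y) and 3 mm thick that laps 18 mm over the ends of the rails in front of the heel block, leaving a gap 8.6 mm high above the rails for the 4 mm tongue.
- keeper (a joint): Angle of the keeper about its hinge along y (at fixture x = 104, z = 40 mm), rad: 0 = down on the heel block, positive = free edge lifted (0.1 rad lifts the edge 4.7 mm). A light spring, about 1.3 N at the free edge, holds it down. Lifting it past 0.1 rad spoils the job.
- lifter (a joint): Travel of the spring lifter, m: 0 = up, 0.007 = level with the rails. Steel pin, 12 mm diameter, coned top 7 mm across, at fixture x = -40, y = 0 mm; top at z = 37 mm when up. Pushes up with 4 N when up, 7 N when level. A cover in the nest that is not pressed lies with its near end 7 mm high, tongue end down, tilted about 0.06 rad.
- clamp (a point): On the fixture: foot of an open toggle clamp with an orange grip, fixture (-15, -102, 16) mm. It stands rigid at y = -82 to -188 mm, x = -37 to 7 mm, up to z = 96 mm, and is not used.
- boss_cover: Bystander: the other loose die-cast cover on the mat, 110 x 80 x 7 mm with a round boss 50 mm across, up to 29 mm high, no tongue and no fins. Origin: centre of its underside. Leave alone.
- wrench: Bystander: steel wrench lying loose on the bench, origin at its underside. Leave alone.
- plug_gauge: Bystander: steel plug gauge, 24 mm diameter, 70 mm tall, standing loose on the bench; origin at its underside. Leave alone.
Things that resemble listed ones, but are neither listed nor needed, are in the scene too. Leave any blue or turquoise look-alike of the cover alone.

How it is judged:
By the outcome, as a careful person would: the job done as asked, in the order asked, and still so for the second after the job is handed in, while the arm keeps its last pose, push and grip.
It also fails if it takes over 45 s, if anything falls off the work surface, if the arm or the gripper's body presses on something with over 40 N, if the wrist force passes 120 N, or if a joint passes its speed limit or range.

ROBOT

A 6-joint arm with a two-finger parallel gripper is mounted at the origin on the work surface. World frame = base frame: x ahead of the robot, y to its left, z up, the work surface at z = 0. Lengths are in m, angles in rad, forces in N, time in s.
With the tool pointing down it reaches from about 0.35 to 0.875 m from the base axis. Payload 15.5 kg.
Tool frame: the origin (TCP) lies midway between the tips of the shut fingers; the grasp point (between the pads) lies 19 mm behind it; z points along the fingers, y is the line along which they close (so a half turn about z gives the same grasp; the last joint's range is limited). The gripper opens to 85 mm and grips with 20 to 120 N. Pads are 22 mm wide; open, the fingers measure 114 mm over their backs; the gripper's body (76 mm by 85 mm) begins 54 mm behind the grasp point. The pads swing forward as they close: fully open they stand 13 mm farther back than shut.
Start: joints at [1.018, 0.494, 1.345, -0, 1.302, -0.096], TCP at [0.276, 0.561, 0.211] pointing down, gripper open.
Joint ranges: [-2.91, 2.91], [-0.82, 2.16], [0.22, 2.67], [-1.22, 4.37], [0.12, 2.79], [-3.08, 3.08]. Speed limits (rad/s): [1.89, 1.89, 2.57, 3.01, 3.01, 3.01].

INTERFACE

Orientations are given as [roll, pitch, yaw] about the fixed x, y, z axes, in that order (R = Rz(yaw) Ry(pitch) Rx(roll)).
In Python, from rig import state, capture, calibration, job_done, find_in, tip_of gives the robot as it stands.
- The arm moves only by the shell command python3 -m creep 'ROWS' [FORCE]. ROWS is JSON, a list of rows, each a list of 3 entries, a list of its own where there are three numbers: the gripper's target within -1 to 1 (fully open at 1, half-way at 0, shut at -1), then the shift along the tool's x, y, z normalised to -1 to 1, where 1 is 50 cm, then the turn about the tool's z normalised to -1 to 1, where 1 is 180 degrees. In form: [[claw, [dx, dy, dz], turn], ...]. A call has 1 to 5 rows; each row is the pose to reach, as a shift and turn from the pose commanded when the call began, along the tool's axes at that moment, turning the shorter way round; what a row does not reach only later rows make up. A row lasts 1/8 s, in which the tool goes at most 62.5 mm and 10.7 degrees, less where a joint would pass 70% of its speed; a pose out of reach is approached as far as the arm can. A call with a number of a shift or a turn outside -1 to 1 is refused whole. A call with a gripper value outside its range is refused whole. The fingers move at their own pace and stop on an object; FORCE is the grip in N (left out, the last holds). Time passes only in rows, so rows that repeat a pose let the fingers close. It gives the time, the measured TCP pose, the force, the opening and the grip force at its end, in the units of the state.
- state(): the state, without advancing time (a new reading comes with each control period).
- capture(name): name is "scene" or "side" or "wrist"; returns the picture (400x640x3 uint8, red, green, blue); there is no depth.
- calibration(name): a dict with "intrinsics" (3x3 intrinsics, pixels), "k1" (the pictures are not rectified: a ray, as slopes to the right and down, at radius r is drawn at 1 + k1 r^2 times it, then the intrinsics apply), "R" (3x3) and "t" (3): a world point X has camera coordinates R X + t. Camera axes: x right, y down, z forward; pixel columns grow to the right and rows downward; lengths in m; the calibration is good to about 2 mm. A picture is of the moment at which its call begins: read the wrist's pose just before it. calibration takes no time and is no camera call; for the wrist camera it gives the pose at the moment of the call.
- job_done(): hands the job in; it is judged then, once.
Trained networks look in the newest picture that a camera, given by its name, has taken for a name from the list of things; names that differ only in an ending like _2 or _b are one class to them, and where a whole thing is asked for, a point or a joint stands for the part that bears it (a point fixed in the world has none). Each returns a list of dicts, best first, with "p" (0 to 1); they miss things now and then, are a little off and sometimes report something else, mostly with a low value. They report only what shows in the picture. A call takes as long as a camera call. They do not tell look-alikes from the thing itself.
- find_in(target, camera): "extent" ([left, top, right, bottom] in pixels, round what is visible of it).
- tip_of(target, camera): "centre" ([column, row] in pixels: a listed point, or the origin of a listed thing).
The state is a dict: "time": time; "joint_pos": joint angles; "dq": joint speeds; "tau": joint torques, N m; "tool_pos": TCP position; "ee_rot": TCP orientation; "force": force on the tool from outside, world axes, zero at the start; "torque": the same for the moment, N m; "width": finger opening in m; "grip_force": force on a finger pad.
Only numpy, scipy, OpenCV 4.12 (cv2) and the standard library are available. Lean on these libraries where they do the work, as an engineer would, in place of code of your own. Each camera call takes 0.05 s, during which the arm holds its last target. There are 200 camera calls.

## Working session

There is one attempt and no reset: what is moved stays moved. The work goes in short steps, Python scripts to look and compute and a shell command to move; the robot and the scene stay as the last step left them, time stands still between calls to the robot, and variables do not carry over. Pictures are saved under pics/ and viewed, at most 10 in all, crops included, and the job is handed in when it is done.

```bash
mkdir -p pics; ls; cat > h.py <<'E'
import numpy as np, cv2
from rig import state, capture, calibration, job_done, find_in, tip_of
from scipy.spatial.transform import Rotation as Rn
def ray(cal,px):
    K=np.array(cal["intrinsics"]);k=cal["k1"]
    d=np.array([(px[0]-K[0,2])/K[0,0],(px[1]-K[1,2])/K[1,1]])
    u=d.copy()
    for _ in range(30): u=d/(1+k*(u@u))
    R=np.array(cal["R"]);t=np.array(cal["t"])
    v=R.T@np.array([u[0],u[1],1]); return -R.T@t, v/np.linalg.norm(v)
def atz(cal,px,z):
    o,v=ray(cal,px); return o+v*(z-o[2])/v[2]
def tri(rs):
    A=np.zeros((3,3));b=np.zeros(3)
    for o,v in rs:
        P=np.eye(3)-np.outer(v,v);A+=P;b+=P@o
    x=np.linalg.solve(A,b)
    return x,[np.linalg.norm((np.eye(3)-np.outer(v,v))@(x-o)) for o,v in rs]
def proj(cal,X):
    R=np.array(cal["R"]);t=np.array(cal["t"]);K=np.array(cal["intrinsics"])
    c=R@np.array(X)+t;u=c[:2]/c[2];u=u*(1+cal["k1"]*(u@u));return K[:2,:2]@u+K[:2,2]
def snap(cam,fn):
    im=capture(cam);cv2.imwrite(f"pics/{fn}.png",im[:,:,::-1]);return im
E
python3 - <<'E'
from h import *
np.set_printoptions(precision=4,suppress=True)
a=snap("scene","s0");b=snap("side","d0")
cv2.imwrite("pics/both0.png",np.vstack([a[:,:,::-1],b[:,:,::-1]])[:, :])
cv2.imwrite("pics/both0.png",cv2.resize(cv2.imread("pics/both0.png"),(480,600)))
for n in ["cover","tongue_tip","fins","press_pad","nest","heel","keeper_lip","lifter","clamp","fixture","boss_cover","plug_gauge"]:
  for c in ["scene","side"]:
    r=tip_of(n,c); cal=calibration(c)
    print(n,c,[(np.round(x["centre"]),round(x["p"],2)) for x in r[:4]])
for c in ["scene","side"]: print(c,ray(calibration(c),(320,200)))
s=state();print(s["time"],s["tool_pos"],s["ee_rot"],s["force"],s["width"])
E
```

```text
pics
cover scene [(array([317., 163.]), 0.97), (array([411., 233.]), 0.86), (array([411., 160.]), 0.8), (array([330., 206.]), 0.79)]
cover side [(array([310., 214.]), 0.97), (array([215., 177.]), 0.72), (array([226., 236.]), 0.62), (array([326., 174.]), 0.58)]
tongue_tip scene [(array([342., 219.]), 0.97), (array([430., 250.]), 0.96), (array([378., 148.]), 0.72), (array([402., 167.]), 0.68)]
tongue_tip side [(array([227., 187.]), 0.92), (array([232., 224.]), 0.82), (array([324., 203.]), 0.66), (array([340., 169.]), 0.57)]
fins scene [(array([331., 198.]), 0.91), (array([318., 157.]), 0.75), (array([410., 155.]), 0.65), (array([364., 144.]), 0.61)]
fins side [(array([333., 165.]), 0.84), (array([309., 206.]), 0.73), (array([213., 173.]), 0.68), (array([226., 226.]), 0.62)]
press_pad scene [(array([402., 224.]), 0.98), (array([309., 159.]), 0.81), (array([350., 148.]), 0.78), (array([323., 196.]), 0.64)]
press_pad side [(array([320., 176.]), 0.96), (array([302., 218.]), 0.9), (array([222., 243.]), 0.75), (array([204., 176.]), 0.59)]
nest scene [(array([224., 240.]), 0.81)]
nest side [(array([410., 255.]), 0.56)]
heel scene [(array([227., 259.]), 0.82)]
heel side [(array([430., 251.]), 0.75)]
keeper_lip scene [(array([226., 252.]), 0.87)]
keeper_lip side [(array([426., 248.]), 0.63), (array([309., 203.]), 0.62), (array([325., 207.]), 0.54), (array([300., 214.]), 0.41)]Traceback (most recent call last):
  File "<stdin>", line 8, in <module>
ValueError: it knows: boss_cover, clamp, cover, fins, fixture, heel, keeper_lip, nest, plug_gauge, press_pad, tongue_tip, wrench
```

```bash
python3 - <<'E'
from h import *
a=cv2.imread("pics/s0.png");b=cv2.imread("pics/d0.png")
cv2.imwrite("pics/v1.png",np.vstack([cv2.resize(a[110:310,140:540],(800,400))]))
cv2.imwrite("pics/v2.png",cv2.resize(b[130:330,150:550],(800,400)))
s=state();print(s["time"],s["tool_pos"],s["ee_rot"],s["force"],s["width"])
for c in ["scene","side"]: print(c,ray(calibration(c),(320,200)))
E
```

```text
0.8 [0.27621315 0.56066327 0.21121575] [ 3.14154848e+00 -2.02139523e-05  2.68381526e+00] [ 0.46716896 -0.40055332  0.33774276] 0.08510516830776446
scene (array([ 1.54725578, -0.34074434,  0.8557997 ]), array([-0.72812526,  0.34558399, -0.59195043]))
side (array([-0.17984645, -0.67886853,  0.74128573]), array([ 0.56637903,  0.63523088, -0.52506812]))
```

View pics/v1.png

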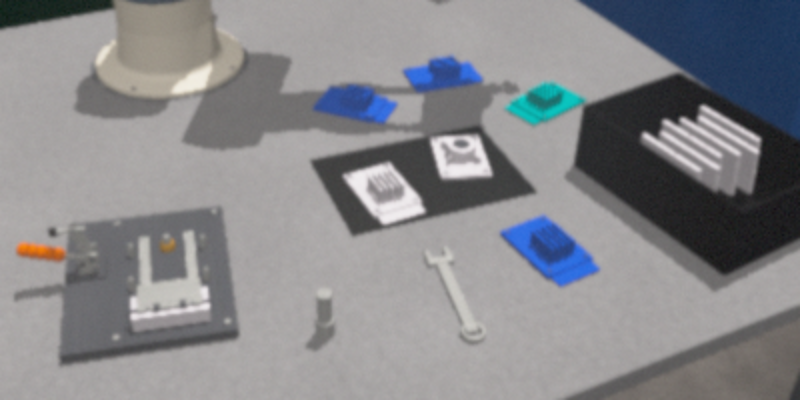

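View pics/v2.png

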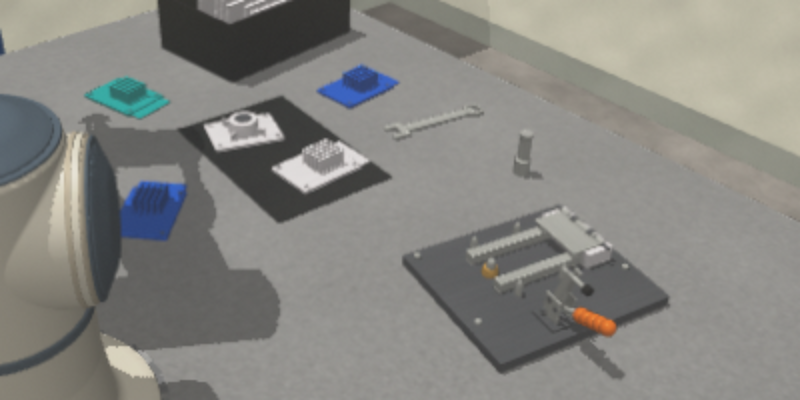

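Scene view: the bare finned cover is on the mat near pixel (332,205), tongue towards (342,219). The fixture is at lower left, with its heel near (227,259) and the clamp on the left. The side view agrees, with the cover near (311,212) and the heel near (430,251). The blue and teal ones are decoys.

```bash
python3 - <<'E'
from h import *
np.set_printoptions(precision=4,suppress=True)
cs,cd=calibration("scene"),calibration("side")
P={"cover":((330,206),(310,214)),"tongue":((342,219),(324,203)),"fins":((331,198),(309,206)),"pad":((323,196),(302,218)),"nest":((224,240),(410,255)),"heel":((227,259),(430,251)),"lip":((226,252),(426,248))}
for n,(a,b) in P.items(): print(n,*tri([ray(cs,a),ray(cd,b)]), atz(cs,a,.01), atz(cd,b,.01))
E
```

```text
cover [0.54   0.1712 0.0042] [np.float64(0.0004039675502519115), np.float64(0.00040396755025195753)] [0.5473 0.1672 0.01  ] [0.5345 0.165  0.01  ]
tongue [0.6082 0.1804 0.006 ] [np.float64(0.006172065556847949), np.float64(0.006172065556847865)] [0.6183 0.171  0.01  ] [0.607  0.1849 0.01  ]
fins [0.5384 0.1746 0.0316] [np.float64(1.2074632733978295e-05), np.float64(1.2074632733974041e-05)] [0.5119 0.1882 0.01  ] [0.5603 0.2007 0.01  ]
pad [0.5006 0.164  0.0141] [np.float64(0.003484475349815082), np.float64(0.0034844753498151576)] [0.4919 0.1704 0.01  ] [0.5029 0.1635 0.01  ]
nest [ 0.5876 -0.1667  0.0327] [np.float64(0.0012475795178173927), np.float64(0.0012475795178174683)] [ 0.562  -0.1631  0.01  ] [ 0.6126 -0.1487  0.01  ]
heel [ 0.6524 -0.1799  0.0228] [np.float64(0.000776377466288422), np.float64(0.000776377466288452)] [ 0.6382 -0.1767  0.01  ] [ 0.6671 -0.172   0.01  ]
lip [ 0.6392 -0.1761  0.0358] [np.float64(0.0006433243621229289), np.float64(0.0006433243621229594)] [ 0.6111 -0.1716  0.01  ] [ 0.6693 -0.157   0.01  ]
```

```bash
cat >> h.py <<'E'
def rel(p,yaw_deg):
    s=state();R=Rn.from_euler("xyz",s["ee_rot"]).as_matrix()
    d=R.T@(np.array(p)-s["tool_pos"])/0.5
    w=(yaw_deg-np.degrees(s["ee_rot"][2])+180)%360-180
    print("shift",d.round(4),"turn",round(-w/180,4))
E
python3 - <<'E'
from h import *
np.set_printoptions(precision=4,suppress=True)
s=state();R=Rn.from_euler("xyz",s["ee_rot"]).as_matrix();c=calibration("wrist")
o,v=ray(c,(320,200));print(R.T@(o-s["tool_pos"]),R.T@v,np.array(c["R"])@R,c["intrinsics"])
rel([.53,.17,.25],188)
E
```

```text
[ 0.0779  0.0009 -0.1631] [-0.3034  0.0002  0.9528] [[ 0.0004  1.      0.0004]
 [-0.9532  0.0005 -0.3025]
 [-0.3025 -0.0003  0.9532]] [[359.3464   0.     319.8384]
 [  0.     359.3464 199.6404]
 [  0.       0.       1.    ]]
shift [-0.8006 -0.4766 -0.0776] turn -0.1902
```

```bash
python3 -m creep '[[1,[-0.8,-0.476,-0.08],-0.19],[1,[-0.8,-0.476,-0.08],-0.19],[1,[-0.8,-0.476,-0.08],-0.19],[1,[-0.8,-0.476,-0.08],-0.19],[1,[-0.8,-0.476,-0.08],-0.19]]'; python3 -c "
from h import *
rel([.53,.17,.25],188)"
```

```text
time: 1.42
tool_pos: [0.4382, 0.3119, 0.2369]
ee_rot: [3.141, 0.0, -3.001]
force: [1.4, 0.7, 0.8]
width: 0.0851
grip_force: 0.0
shift [-0.142  -0.3068 -0.0261] turn 0.0004
```

```bash
python3 -m creep '[[1,[-0.14,-0.307,-0.026],0],[1,[-0.14,-0.307,-0.026],0],[1,[-0.14,-0.307,-0.026],0],[1,[-0.14,-0.307,-0.026],0]]'; cat > look.py <<'E'
import sys
from h import *
np.set_printoptions(precision=4,suppress=True)
def look(fn,names,zs):
    c=calibration("wrist");im=snap("wrist",fn)
    for n,z in zip(names,zs):
        for x in tip_of(n,"wrist")[:3]:
            print(n,round(x["p"],2),np.round(x["centre"],1),atz(c,x["centre"],z)[:2])
    return c,im
E
python3 - <<'E'
from look import *
look("w1",["cover","tongue_tip","fins","press_pad"],[.003,.003,.034,.010])
s=state();print(s["tool_pos"],s["ee_rot"])
E
```

```text
time: 1.92
tool_pos: [0.5296, 0.1688, 0.2498]
ee_rot: [-3.141, 0.001, -3.006]
force: [-0.1, 1.1, 0.5]
width: 0.0852
grip_force: 0.0
cover 0.95 [414.7 332.3] [0.7527 0.3308]
cover 0.77 [324.8 164.6] [0.5388 0.1766]
tongue_tip 0.97 [316.2 222.6] [0.6116 0.1762]
tongue_tip 0.95 [406.8 370.5] [0.8182 0.3341]
tongue_tip 0.95 [599.2 120.4] [0.4446 0.4796]
fins 0.94 [417.5 352. ] [0.7594 0.3282]
fins 0.74 [325.1 178.7] [0.5477 0.1778]
press_pad 0.71 [416.5 306.8] [0.7081 0.3214]
press_pad 0.58 [332.2 132.3] [0.5    0.1793]
[0.5274 0.1721 0.2495] [ 3.1415 -0.0003 -3.0013]
```

View pics/w1.png

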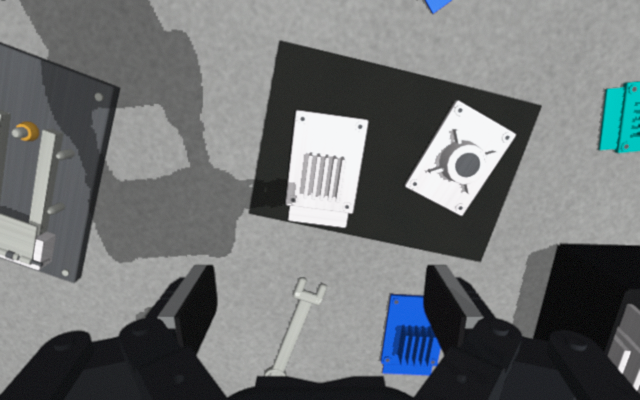

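Wrist view: cover plate corners at about (296,111), (368,121), (356,214) and (290,220), tongue pointing down at (318,223), and the wrench beyond it. Next I fit its rectangle.

```bash
cat >> look.py <<'E'
def fit(c,im,box,z,thr=150,dbg=None):
    x0,y0,x1,y1=box
    g=cv2.cvtColor(im,cv2.COLOR_RGB2GRAY);m=np.zeros_like(g);m[y0:y1,x0:x1]=(g[y0:y1,x0:x1]>thr)*255
    m=cv2.morphologyEx(m,cv2.MORPH_CLOSE,np.ones((9,9)))
    cn=max(cv2.findContours(m,cv2.RETR_EXTERNAL,cv2.CHAIN_APPROX_NONE)[0],key=cv2.contourArea)
    W=np.array([atz(c,p[0],z)[:2] for p in cn])
    r=cv2.minAreaRect((W*1000).astype(np.float32));print("rect",r, "box",cv2.boxPoints(r).round(1).tolist())
    print(cv2.approxPolyDP(cn,4,True)[:,0].tolist())
    return W
E
python3 - <<'E'
from look import *
c=calibration("wrist");im=cv2.imread("pics/w1.png")[:,:,::-1].copy()
fit(c,im,(270,80,385,240),.010,120)
E
```

```text
rect ((551.1676025390625, 175.92771911621094), (152.9633331298828, 120.67164611816406), 8.079989433288574) box [[467.0, 224.89999389648438], [483.8999938964844, 105.4000015258789], [635.4000244140625, 126.9000015258789], [618.4000244140625, 246.39999389648438]]
[[297, 110], [286, 199], [287, 220], [270, 219], [270, 239], [369, 239], [346, 234], [367, 120]]
```

```bash
python3 - <<'E'
from look import *
c=calibration("wrist");im=cv2.imread("pics/w1.png")[:,:,::-1].copy()
for t in (130,170,190): fit(c,im,(278,90,378,229),.010,t)
E
```

```text
rect ((548.8302612304688, 177.0821075439453), (141.06771850585938, 86.9006576538086), 0.3591410219669342) box [[478.0, 220.10000610351562], [478.6000061035156, 133.1999969482422], [619.5999755859375, 134.10000610351562], [619.0999755859375, 221.0]]
[[297, 110], [286, 199], [287, 221], [278, 220], [278, 228], [344, 227], [353, 209], [367, 120]]
rect ((542.8369140625, 180.15240478515625), (128.50680541992188, 79.77520751953125), 0.4476774334907532) box [[478.29998779296875, 219.5], [478.8999938964844, 139.8000030517578], [607.4000244140625, 140.8000030517578], [606.7999877929688, 220.5]]
[[297, 111], [289, 219], [345, 226], [367, 121]]
rect ((542.8546142578125, 180.02459716796875), (128.15919494628906, 79.26570892333984), 0.4433269500732422) box [[478.5, 219.1999969482422], [479.1000061035156, 139.89999389648438], [607.2000122070312, 140.89999389648438], [606.5999755859375, 220.1999969482422]]
[[297, 111], [289, 173], [295, 202], [288, 203], [289, 219], [344, 226], [352, 211], [367, 121]]
```

```bash
python3 -c "
from h import *
rel([.536,.18,.10],180.4);rel([.536,.18,.011],180.4)"
```

```text
shift [-0.0194  0.0131  0.299 ] turn 0.0424
shift [-0.0195  0.0131  0.477 ] turn 0.0424
```

```bash
python3 -m creep '[[1,[-0.0195,0.013,0.12],0.042],[1,[-0.0195,0.013,0.24],0.042],[1,[-0.0195,0.013,0.3],0.042],[1,[-0.0195,0.013,0.3],0.042]]'; python3 - <<'E'
from look import *
c,im=look("w2",["tongue_tip","fins","press_pad"],[.003,.034,.010])
s=state();print(s["tool_pos"],s["ee_rot"])
rel([.536,.18,.011],180.4)
E
```

```text
time: 2.68
tool_pos: [0.5349, 0.1796, 0.0979]
ee_rot: [-3.141, -0.004, -3.133]
force: [-1.0, -0.2, 0.4]
width: 0.0852
grip_force: 0.0
tongue_tip 0.97 [315.1 283.5] [0.6104 0.1772]
tongue_tip 0.19 [518.5 163.5] [0.5096 0.3266]
fins 0.81 [315.4 227.2] [0.5488 0.1776]
fins 0.53 [518.5 169.2] [0.5072 0.3097]
press_pad 0.88 [319.4 147.3] [0.4983 0.1798]
[0.5376 0.1796 0.1013] [ 3.141   0.0026 -3.1339]
shift [0.0037 0.0007 0.1805] turn 0.0002
```

View pics/w2.png

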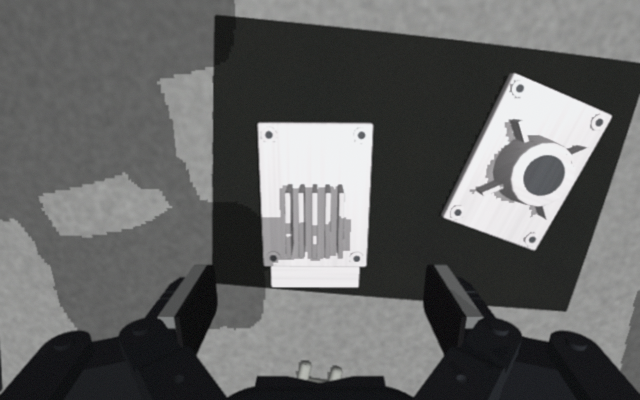

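The view shows the cover square to the gripper: plate corners (258,124), (374,124), (366,266) and (265,266), tongue end at (315,287), fins between the open fingers. The boss cover is well clear.

```bash
python3 - <<'E'
from look import *
c=calibration("wrist")
for p in [(258,123.5),(374,123.5),(366.5,267),(264.5,267)]: print(atz(c,p,.010))
for p in [(271.5,288),(358.5,288)]: print(atz(c,p,.007))
E
```

```text
[0.4857 0.137  0.01  ]
[0.4851 0.2179 0.01  ]
[0.5968 0.218  0.01  ]
[0.5975 0.1372 0.01  ]
[0.6183 0.1417 0.007 ]
[0.6177 0.2128 0.007 ]
```

```bash
python3 -c "
from h import *
rel([.542,.178,.011],180.3)"
```

```text
shift [-0.0083 -0.0034  0.1806] turn 0.0008
```

```bash
python3 -m creep '[[1,[-0.01,-0.0035,0.08],0],[1,[-0.01,-0.0035,0.14],0],[1,[-0.01,-0.0035,0.18],0],[1,[-0.01,-0.0035,0.18],0]]'
```

```text
time: 3.38
tool_pos: [0.5417, 0.1774, 0.0097]
ee_rot: [-3.142, -0.0, -3.134]
force: [0.4, -0.4, -0.0]
width: 0.0853
grip_force: 0.0
```

```bash
python3 -m creep '[[-0.2,[0,0,0],0],[-0.6,[0,0,0],0],[-0.6,[0,0,0],0],[-0.6,[0,0,0],0],[-0.6,[0,0,0],0]]' 100; python3 - <<'E'
from look import *
s=state();print(s["time"],s["tool_pos"],s["width"],s["grip_force"],s["force"])
look("w3",["tongue_tip","press_pad"],[.003,.010])
E
```

```text
time: 4.0
tool_pos: [0.5424, 0.1775, 0.0112]
ee_rot: [3.141, 0.002, -3.134]
force: [-5.5, 0.1, 23.3]
width: 0.0341
grip_force: 97.5
4.0 [0.5424 0.1775 0.0112] 0.03413162900502186 97.45635788887739 [-5.5421  0.1362 23.2546]
tongue_tip 0.62 [316.3 351.6] [0.6122 0.177 ]
press_pad 0.7 [323.8 163.3] [0.4993 0.18  ]
```

View pics/w3.png

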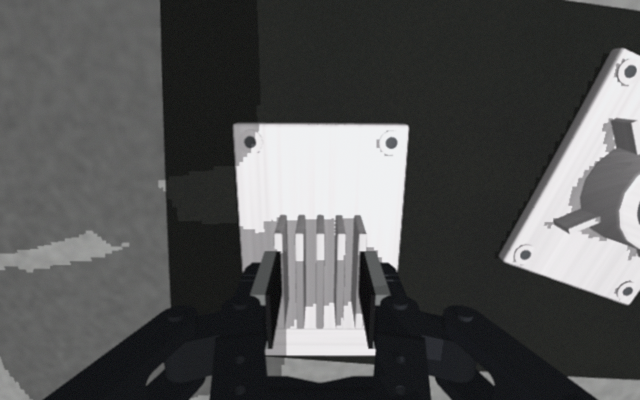

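The fins sit between the pads, but the fingertips are pressing on the plate (23 N). I'll regrip about 3 mm higher.

```bash
python3 -m creep '[[0.3,[0,0,0],0],[0.3,[0,0,-0.003],0],[0.3,[0,0,-0.006],0],[0.3,[0,0,-0.006],0]]' 60; python3 -m creep '[[-0.6,[0,0,0],0],[-0.6,[0,0,0],0],[-0.6,[0,0,0],0],[-0.6,[0,0,0],0]]' 100
```

```text
time: 4.65
tool_pos: [0.5418, 0.1773, 0.0127]
ee_rot: [3.142, 0.0, -3.134]
force: [-0.8, -1.3, 0.2]
width: 0.0552
grip_force: 0.0
time: 5.15
tool_pos: [0.5433, 0.1779, 0.0139]
ee_rot: [3.141, 0.004, -3.134]
force: [-0.1, 2.5, 20.7]
width: 0.0173
grip_force: 10.9
```

```bash
python3 - <<'E'
from look import *
s=state();print(s["time"],s["tool_pos"],s["width"],s["grip_force"],s["force"])
im=snap("wrist","w4");a=snap("side","d4")
cv2.imwrite("pics/v4.png",np.vstack([im[100:,:,::-1][:,120:520],cv2.resize(a[160:260,260:360,::-1],(400,300),interpolation=cv2.INTER_CUBIC)]))
E
```

```text
5.15 [0.5433 0.1779 0.0139] 0.01728662411968055 10.88068158365786 [-0.0717  2.4794 20.7179]
```

View pics/v4.png

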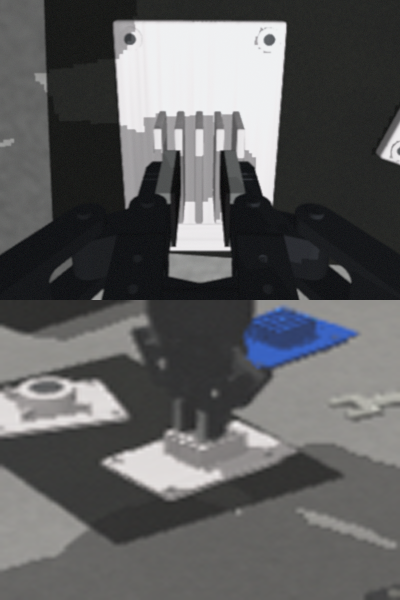

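The fingers have slid over the fin tops: they closed to 17 mm and are standing on the pack. I'll open, lift clear and check the fin height against where the tips really are.

```bash
python3 -m creep '[[1,[0,0,0],0],[1,[0,0,0],0],[1,[0,0,-0.06],0],[1,[0,0,-0.14],0],[1,[0,0,-0.14],0]]' ; python3 -m creep '[[1,[0,0,0],0],[1,[0,0,0],0]]'; python3 - <<'E'
from look import *
c,im=look("w5",["tongue_tip","fins","press_pad"],[.003,.034,.010])
s=state();print(s["tool_pos"])
R=Rn.from_euler("xyz",s["ee_rot"]).as_matrix()
for q in [(11,42.5,-13),(11,42.5,0),(-11,42.5,-13)]: print("tip",q,proj(c,s["tool_pos"]+R@np.array(q)/1000).round(1))
O=np.array([.538,.1775,.003])
for q in [(-12,-19.8,7),(-12,-19.8,31),(36,-19.8,31),(36,-19.8,7),(-12,-19.8,15),(-55,-40,7),(-55,40,7)]: print(q,proj(c,O+np.array(q)/1000).round(1))
cv2.imwrite("pics/v5.png",cv2.resize(im[90:390,170:470,::-1],(600,600)))
E
```

```text
time: 5.88
tool_pos: [0.5432, 0.1776, 0.0849]
ee_rot: [3.141, 0.004, -3.134]
force: [-0.6, -0.7, -0.0]
width: 0.0854
grip_force: 0.0
time: 6.12
tool_pos: [0.541, 0.1771, 0.0815]
ee_rot: [-3.141, -0.002, -3.134]
force: [-0.2, -0.2, 0.1]
width: 0.0855
grip_force: 0.0
tongue_tip 0.61 [319.2 289.2] [0.6121 0.1781]
fins 0.8 [321.4 230.3] [0.5506 0.1791]
press_pad 0.68 [322.2 142.3] [0.4986 0.1793]
[0.5415 0.1772 0.082 ]
tip (11, 42.5, -13) [411.4 240.4]
tip (11, 42.5, 0) [404.9 229.5]
tip (-11, 42.5, -13) [407.6 283.1]
(-12, -19.8, 7) [289.8 182.7]
(-12, -19.8, 31) [286.7 192.7]
(36, -19.8, 31) [288.2 263.3]
(36, -19.8, 7) [291.  247.6]
(-12, -19.8, 15) [288.9 185.8]
(-55, -40, 7) [257.2 117.5]
(-55, 40, 7) [382.  118.5]
```

View pics/v5.png

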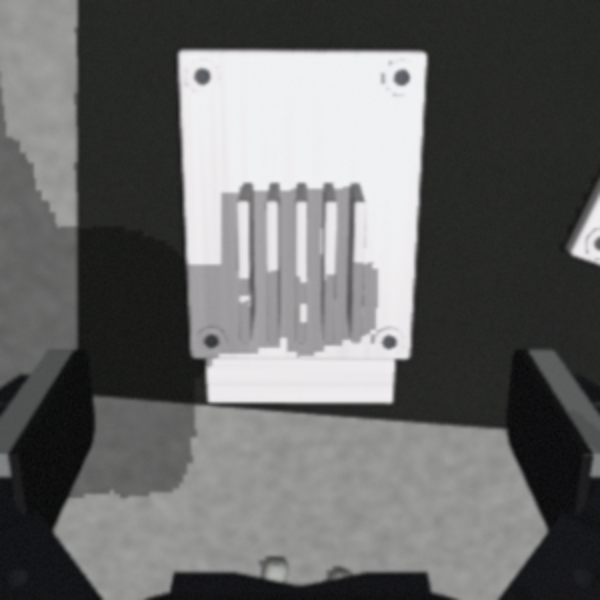

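```bash
python3 - <<'E'
from look import *
c=calibration("wrist");s=state()
R=Rn.from_euler("xyz",s["ee_rot"]).as_matrix()
for z in (-13,-20,-26,-32,-38,-44):
  print(z,[proj(c,s["tool_pos"]+R@np.array([x,42.6,z])/1000).round(0) for x in (11,-11)])
for n,p in (("w1",0),):
  pass
rel([.546,.178,-.007],180.4)
E
```

```text
-13 [array([411., 239.]), array([407., 282.])]
-20 [array([415., 246.]), array([411., 290.])]
-26 [array([419., 252.]), array([414., 297.])]
-32 [array([422., 258.]), array([418., 305.])]
-38 [array([427., 265.]), array([422., 313.])]
-44 [array([431., 273.]), array([426., 323.])]
shift [-0.0093  0.0015  0.178 ] turn 0.0001
```

Both the picture (pad tips at row 265 in place of the expected 240) and the contact say the real tips stand about 22 mm farther back than the reported TCP. So I'll go lower and watch the force.

```bash
python3 -m creep '[[1,[-0.004,0.0015,0.08],0],[1,[-0.004,0.0015,0.13],0],[1,[-0.004,0.0015,0.16],0],[1,[-0.004,0.0015,0.176],0],[1,[-0.004,0.0015,0.176],0]]' ; python3 -m creep '[[0.2,[0,0,0],0],[0.0,[0,0,0],0],[-0.15,[0,0,0],0],[-0.25,[0,0,0],0],[-0.25,[0,0,0],0]]' 60
```

```text
time: 6.95
tool_pos: [0.5437, 0.1781, -0.0054]
ee_rot: [-3.142, -0.0, -3.134]
force: [-0.7, 0.5, -0.2]
width: 0.0855
grip_force: 0.0
time: 7.58
tool_pos: [0.544, 0.1782, -0.0047]
ee_rot: [3.141, 0.001, -3.134]
force: [-1.6, -0.5, 10.4]
width: 0.0383
grip_force: 61.1
```

Now it holds at 38.3 mm, about the pack width. Firm the grip and lift.

```bash
python3 -m creep '[[-0.6,[0,0,0],0],[-0.6,[0,0,-0.02],0],[-0.6,[0,0,-0.08],0],[-0.6,[0,0,-0.18],0],[-0.6,[0,0,-0.18],0]]' 110; python3 - <<'E'
from look import *
s=state();print(s["tool_pos"],s["ee_rot"],s["width"],s["grip_force"],s["force"])
c,im=look("w6",["tongue_tip","press_pad","cover"],[.09,.1,.09])
a=snap("side","d6")
cv2.imwrite("pics/v6.png",np.vstack([im[80:,120:520,::-1],cv2.resize(a[130:230,250:370,::-1],(400,280),interpolation=cv2.INTER_CUBIC)]))
E
```

```text
time: 8.2
tool_pos: [0.5458, 0.1786, 0.0883]
ee_rot: [3.14, 0.006, -3.134]
force: [0.5, 0.4, -1.8]
width: 0.0372
grip_force: 111.1
[0.5458 0.1786 0.0883] [ 3.1403  0.0061 -3.1344] 0.03721077688603956 111.14423990249634 [ 0.4542  0.3615 -1.7937]
tongue_tip 0.69 [315.8 369. ] [0.6193 0.1779]
press_pad 0.82 [486. 383.] [0.6195 0.2697]
press_pad 0.59 [323.6 167.2] [0.5016 0.1808]
press_pad 0.33 [317.7 369.7] [0.6103 0.1789]
cover 0.72 [319.2 240.7] [0.5406 0.1792]
```

View pics/v6.png

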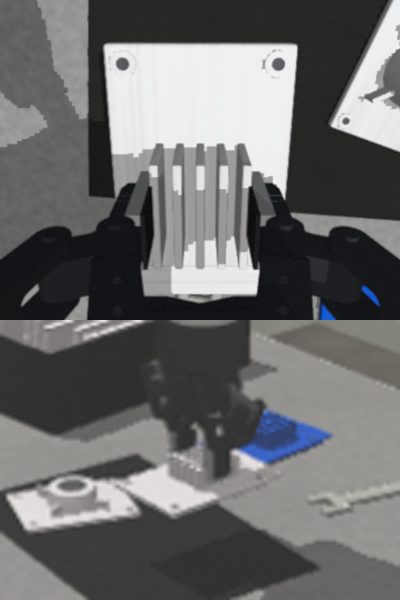

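The cover is held level and lifted clear of the mat, with plate corners near (224,124) and (418,124). I'll carry it beside the fixture at height to locate the fixture.

```bash
python3 -m creep '[[-0.6,[0.01,-0.04,-0.1],0],[-0.6,[0.03,-0.16,-0.2],0],[-0.6,[0.03,-0.27,-0.3],0],[-0.6,[0.03,-0.36,-0.32],0],[-0.6,[0.03,-0.36,-0.32],0]]';  python3 -m creep '[[-0.6,[0,0,0],0],[-0.6,[0,0,0],0],[-0.6,[0,0,0],0]]'; python3 - <<'E'
from look import *
N=["nest","heel","keeper_lip","clamp","fixture"]
c,im=look("w7",N,[.03,.03,.0386,.016,0])
s=state();print(s["time"],s["tool_pos"],s["ee_rot"],s["grip_force"])
cv2.imwrite("pics/v7.png",cv2.resize(im[:,:440,::-1],(660,600)))
E
```

```text
time: 9.07
tool_pos: [0.5304, -0.0051, 0.2454]
ee_rot: [-3.141, 0.001, -3.138]
force: [-1.0, 0.9, -1.6]
width: 0.037
grip_force: 111.7
time: 9.45
tool_pos: [0.5297, -0.0009, 0.2438]
ee_rot: [3.141, -0.001, -3.133]
force: [0.5, 0.0, -2.1]
width: 0.0374
grip_force: 111.7
nest 0.91 [172.  204.5] [ 0.5786 -0.1639]
heel 0.75 [162.9 264.4] [ 0.6529 -0.1835]
keeper_lip 0.98 [159.8 253.8] [ 0.635  -0.1811]
keeper_lip 0.25 [170.7 207.1] [ 0.5787 -0.1619]
keeper_lip 0.19 [317.5 368.5] [ 0.7941 -0.0006]
clamp 0.82 [ 83.4 164. ] [ 0.5363 -0.2654]
fixture 0.96 [186.1 197.3] [ 0.5794 -0.1589]
9.75 [ 0.53   -0.0018  0.2445] [-3.1416 -0.0001 -3.1341] 111.69232606887817
```

View pics/v7.png

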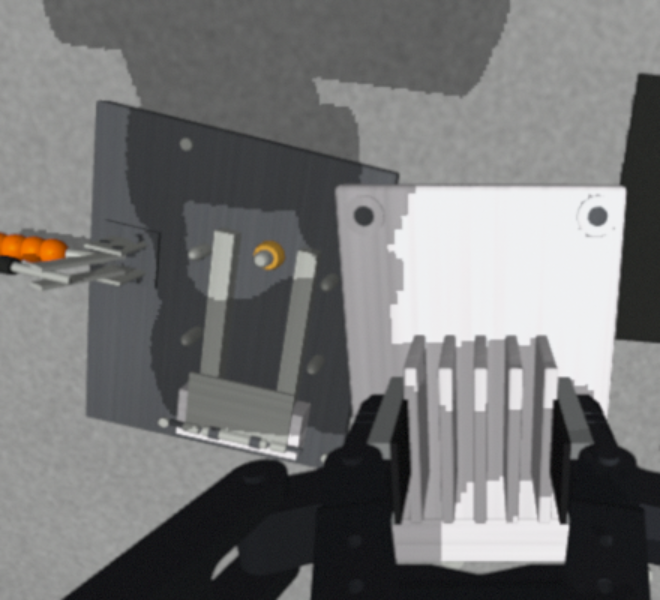

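The image shows the whole fixture at left, rotated about −13°, with the base corners, rail ends, lifter and keeper visible, and the held cover at right. Next I fit both poses by least squares.

```bash
cat > pose.py <<'E'
from look import *
from scipy.optimize import least_squares
def fitpose(c,obj,pix,x0,full=False):
    obj=np.array(obj,float)/1000;pix=np.array(pix,float)
    def X(p):
        r=Rn.from_euler("xyz",[p[4],p[5],p[3]]) if full else Rn.from_euler("z",p[3])
        return r.apply(obj)+p[:3]
    f=lambda p:np.concatenate([proj(c,q)-u for q,u in zip(X(p),pix)])
    r=least_squares(f,x0,loss="soft_l1",x_scale=[.01]*3+[.05]*(len(x0)-3))
    print("pose",r.x[:3]*1000,"deg",np.degrees(r.x[3:]));print(" resid",f(r.x).reshape(-1,2).round(1).tolist());return r.x
E
python3 - <<'E'
from pose import *
np.set_printoptions(precision=2,suppress=True)
c=calibration("wrist");s=state();print(s["tool_pos"]*1000)
O=[(-120,-135,16),(-120,80,16),(136,-135,16),(-52,-37,30),(-52,-23,30),(-52,23,30),(-52,37,30),(57,-40,41.6),(57,40,41.6),(-40,0,37)]
P=np.array([(98,101),(399,175),(86,416),(215,232),(235,233),(299,251),(316,254),(191,374),(297,400),(262,259)])/1.5
f=fitpose(c,O,P,[.588,-.167,0,-.2])
O=[(-55,-40,7),(-55,40,7),(75,-35,4),(75,35,4),(-12,-19.8,31),(-12,19.8,31),(-12,-19.8,7),(-12,19.8,7)]
P=np.array([(337,187),(625,188),(397,562),(566,561),(405,368),(556,368),(411,337),(549,337)])/1.5
g=fitpose(c,O,P,[.54,0,.25,0,0,0],True)
R=Rn.from_euler("xyz",s["ee_rot"])
print("cover origin in tool mm",R.inv().apply(g[:3]-s["tool_pos"])*1000)
E
```

```text
[529.98  -1.79 244.49]
pose [ 581.74 -164.94    0.64] deg [-13.63]
 resid [[-0.8, -0.6], [-0.2, -0.2], [0.4, 0.6], [0.6, -0.7], [0.3, 1.8], [0.0, -0.1], [1.5, 1.0], [-0.1, -1.0], [-0.8, -2.4], [-0.4, 1.6]]
pose [523.47  -0.79 250.26] deg [ 0.17 -0.52 -0.58]
 resid [[-0.5, 1.1], [0.1, 1.2], [-11.3, -0.3], [7.6, 0.1], [-0.7, 0.0], [1.4, 0.1], [2.0, -1.5], [-1.8, -1.3]]
cover origin in tool mm [ 6.51  1.04 -5.77]
```

```bash
cat > tgt.py <<'E'
from h import *
def tgt(d,z,lat=0,F=(.58174,-.16494),yaw=-13.63,off=(6.5,-1.0,-6.5),yo=.26):
    a=np.radians(yaw);ex=np.array([np.cos(a),np.sin(a)]);ey=np.array([-ex[1],ex[0]])
    p=np.array(F)+((d+off[0])*ex+(lat+off[1])*ey)/1000
    rel([*p,(z+off[2])/1000],180+yaw+yo)
E
python3 -c "
from tgt import *
tgt(-28,120);tgt(-28,75)"
```

```text
shift [-0.0589 -0.3186  0.262 ] turn 0.0767
shift [-0.0589 -0.3186  0.352 ] turn 0.0767
```

```bash
python3 -m creep '[[-0.6,[-0.02,-0.1,0.05],0.03],[-0.6,[-0.04,-0.2,0.15],0.077],[-0.6,[-0.059,-0.3,0.25],0.077],[-0.6,[-0.059,-0.319,0.262],0.077],[-0.6,[-0.059,-0.319,0.262],0.077]]'; python3 -m creep '[[-0.6,[0,0,0],0],[-0.6,[0,0,0.05],0],[-0.6,[0,0,0.09],0],[-0.6,[0,0,0.09],0],[-0.6,[0,0,0.09],0]]'; python3 - <<'E'
from tgt import *
s=state();print(s["time"],s["tool_pos"],s["ee_rot"],s["force"])
tgt(-28,75);tgt(-28,32)
c=calibration("wrist");im=snap("wrist","w8");cv2.imwrite("pics/v8.png",im[:,:,::-1])
E
```

```text
time: 10.38
tool_pos: [0.5602, -0.1622, 0.1125]
ee_rot: [3.141, -0.002, 2.905]
force: [0.7, 0.9, -2.1]
width: 0.0371
grip_force: 111.4
time: 11.0
tool_pos: [0.5614, -0.1609, 0.07]
ee_rot: [-3.141, 0.002, 2.908]
force: [-0.2, -0.4, -2.6]
width: 0.0371
grip_force: 111.6
11.0 [ 0.56139555 -0.16094335  0.06998525] [-3.14138443e+00  1.74335595e-03  2.90766081e+00] [-0.16713538 -0.3782204  -2.55679151]
shift [ 0.0016 -0.0002  0.003 ] turn -0.0002
shift [ 0.0017 -0.0002  0.089 ] turn -0.0002
```

View pics/v8.png

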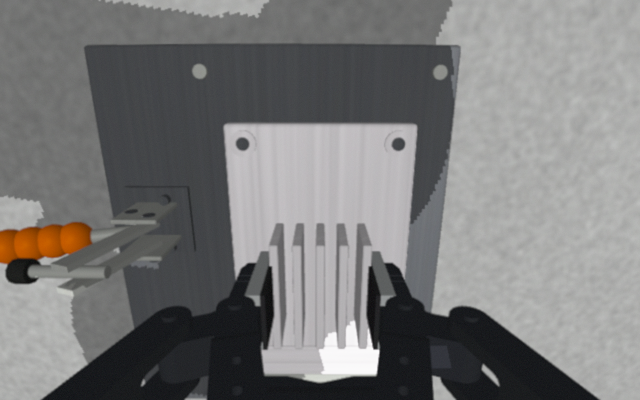

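Over the fixture: base rear corners at (86,46) and (460,46), cover rear corners at (224,125) and (417,125). The edges are parallel, so I check the lateral offset.

```bash
python3 - <<'E'
from pose import *
np.set_printoptions(precision=2,suppress=True)
c=calibration("wrist");s=state();print(s["tool_pos"]*1000)
a,b=[atz(c,p,.0165)[:2]*1000 for p in ((86,46),(460,46))]
print(a,b,np.linalg.norm(b-a),np.degrees(np.arctan2(*(a-b)))*1)
t=np.radians(-13.63);ex=np.array([np.cos(t),np.sin(t)]);ey=np.array([-ex[1],ex[0]])
print("fixture origin from corners",(a+120*ex+135*ey),(b+120*ex-80*ey))
O=[(-55,-40,7),(-55,40,7),(-12,-19.8,31),(-12,19.8,31),(-12,-19.8,7),(-12,19.8,7)]
for z in (.074,.077,.080):
  q=[atz(c,p,z+.007)[:2]*1000 for p in ((224,125),(417,125))];print(z,np.linalg.norm(q[0]-q[1]),np.degrees(np.arctan2(*(q[0]-q[1]))))
  m=(q[0]+q[1])/2+55*ex; F=np.array([581.74,-164.94]); print(" cover in fix",(m-F)@ex,(m-F)@ey)
E
```

```text
[ 561.45 -161.13   69.99]
[ 433.42 -266.  ] [483.12 -60.63] 211.2993309032744 -166.39667491465633
fixture origin from corners [ 581.86 -163.08] [ 580.89 -166.66]
0.074 80.63888635994684 -166.61415056462874
 cover in fix -27.818240715984455 -0.12699335576057033
0.077 79.04704228832847 -166.6141505646288
 cover in fix -28.130222251466215 -0.13126377607284948
0.08 77.45519821671014 -166.61415056462883
 cover in fix -28.442203786947964 -0.1355341963851571
```

```bash
python3 -m creep '[[-0.6,[0.0016,0,0.03],0],[-0.6,[0.0016,0,0.06],0],[-0.6,[0.0016,0,0.078],0],[-0.6,[0.0016,0,0.086],0],[-0.6,[0.0016,0,0.086],0]]'; python3 -m creep '[[-0.6,[0,0,0],0],[-0.6,[0,0,0],0]]';python3 -c "
from tgt import *
tgt(-28,32)"
```

```text
time: 11.68
tool_pos: [0.5595, -0.161, 0.0254]
ee_rot: [3.141, -0.001, 2.907]
force: [-2.2, 1.1, 3.4]
width: 0.0374
grip_force: 112.1
time: 11.92
tool_pos: [0.5599, -0.1612, 0.0259]
ee_rot: [-3.142, 0.0, 2.907]
force: [-3.9, 0.4, 3.2]
width: 0.037
grip_force: 112.1
shift [-0.0012  0.0009  0.0008] turn -0.0004
```

```bash
python3 -m creep '[[-0.6,[0,0,0.0035],0],[-0.6,[0,0,0.0035],0],[-0.6,[-0.01,0,0.0035],0],[-0.6,[-0.02,0,0.0035],0],[-0.6,[-0.02,0,0.0035],0]]'; python3 -m creep '[[-0.6,[-0.008,0,0],0],[-0.6,[-0.016,0,0],0],[-0.6,[-0.02,0,0],0],[-0.6,[-0.02,0,0],0]]'; python3 -c "
from tgt import *
tgt(0,30)"
```

```text
time: 12.55
tool_pos: [0.5706, -0.1638, 0.0239]
ee_rot: [-3.141, 0.001, 2.907]
force: [1.4, 0.2, 4.4]
width: 0.0371
grip_force: 112.2
time: 13.05
tool_pos: [0.5796, -0.1659, 0.0238]
ee_rot: [-3.142, 0.0, 2.907]
force: [-1.2, 1.8, 4.7]
width: 0.0371
grip_force: 112.2
shift [-0.0166  0.0007  0.0007] turn -0.0004
```

```bash
python3 -m creep '[[-0.6,[-0.006,0,0],0],[-0.6,[-0.012,0,0],0],[-0.6,[-0.015,0,0],0],[-0.6,[-0.015,0,0],0]]'; python3 -c "
from tgt import *
tgt(0,30)"
```

```text
time: 13.55
tool_pos: [0.5869, -0.1676, 0.0238]
ee_rot: [-3.142, 0.0, 2.907]
force: [-1.5, 0.1, 3.4]
width: 0.0374
grip_force: 112.3
shift [-0.0018  0.0007  0.0007] turn -0.0004
```

```bash
python3 -m creep '[[-0.6,[-0.002,0,0],0],[-0.6,[-0.004,0,0],0],[-0.6,[-0.004,0,0],0]]'; python3 -m creep '[[-0.6,[-0.002,0,0],0],[-0.6,[-0.004,0,0],0],[-0.6,[-0.004,0,0],0]]'; python3 -c "
from tgt import *
tgt(0,30)"
```

```text
time: 13.92
tool_pos: [0.5881, -0.1678, 0.0237]
ee_rot: [3.142, -0.001, 2.907]
force: [-4.7, 1.7, 5.3]
width: 0.0371
grip_force: 112.5
time: 14.3
tool_pos: [0.588, -0.1678, 0.0234]
ee_rot: [3.141, -0.005, 2.907]
force: [-15.5, 1.4, 10.1]
width: 0.0373
grip_force: 113.2
shift [ 0.0006  0.0006 -0.0002] turn -0.0004
```

Contact with the heel at the expected place (15 N). Now press down in small steps.

```bash
python3 -m creep '[[-0.6,[0.001,0,0.001],0],[-0.6,[0.001,0,0.003],0],[-0.6,[0.001,0,0.004],0],[-0.6,[0.001,0,0.004],0]]'; python3 -m creep '[[-0.6,[0,0,0.002],0],[-0.6,[0,0,0.003],0],[-0.6,[0,0,0.003],0]]'; python3 -c "
from tgt import *
tgt(0,30)"
```

```text
time: 14.8
tool_pos: [0.5878, -0.1677, 0.0225]
ee_rot: [3.141, -0.004, 2.907]
force: [-20.5, 4.2, 28.3]
width: 0.0373
grip_force: 115.8
time: 15.18
tool_pos: [0.5879, -0.1678, 0.0225]
ee_rot: [-3.142, -0.003, 2.907]
force: [-27.9, 5.9, 55.4]
width: 0.0372
grip_force: 119.0
shift [ 0.0003  0.0006 -0.002 ] turn -0.0004
```

```bash
python3 -m creep '[[-0.6,[0.001,0,-0.0015],0],[-0.6,[0.001,0,-0.0025],0],[-0.6,[0.001,0,-0.0025],0]]'; python3 - <<'E'
from pose import *
np.set_printoptions(precision=2,suppress=True)
s=state();c=calibration("wrist");im=snap("wrist","w9");g=cv2.cvtColor(im,cv2.COLOR_RGB2GRAY)
print(s["time"],s["force"],s["torque"],s["tool_pos"]*1000,s["ee_rot"])
# rear edge row and left/right edge columns by gradient, subpixel-ish
for col in (250,290,330,370,400):
    d=np.diff(g[90:170,col].astype(float));i=d.argmax();print("rear edge col",col,"row",90+i+.5,d[i])
for row in (140,150,160,170):
    d=np.diff(g[row,180:460].astype(float));i=d.argmax();j=d.argmin();print("row",row,"L",180+i+.5,d[i],"R",180+j+.5,d[j])
t=np.radians(-13.63)
Rz=Rn.from_euler("z",t)
for z in (.03,.0337):
  for n,th in (("flat",0),("tilt",.06)):
    r=Rz*Rn.from_euler("y",th)
    o=np.array([.58174,-.16494,z])
    print(n,z,[proj(c,o+r.apply(np.array(q)/1000)).round(1).tolist() for q in ((-55,-40,7),(-55,40,7),(-12,-19.8,31),(-12,19.8,31))])
for n,ca in (("scene",calibration("scene")),("side",calibration("side"))):
    capture(n)
    for k in ("keeper_lip","tongue_tip"):
        print(n,k,[(np.round(x["centre"],1),round(x["p"],2)) for x in tip_of(k,n)[:2]])
    o=np.array([.58174,-.16494,0]);print(" lip pred 0,0.1:",proj(ca,o+Rz.apply([.057,0,.0386])),proj(ca,o+Rz.apply([.057,0,.0433])))
E
```

```text
time: 15.55
tool_pos: [0.5878, -0.1678, 0.0225]
ee_rot: [3.142, -0.003, 2.907]
force: [-18.7, 4.3, 30.6]
width: 0.0375
grip_force: 115.5
15.55 [-18.75   4.31  30.57] [ 0.63  2.9  -0.02] [ 587.83 -167.78   22.53] [ 3.14 -0.    2.91]
rear edge col 250 row 122.5 33.0
rear edge col 290 row 122.5 37.0
rear edge col 330 row 122.5 34.0
rear edge col 370 row 123.5 38.0
rear edge col 400 row 149.5 56.0
row 140 L 247.5 55.0 R 415.5 -49.0
row 150 L 224.5 49.0 R 415.5 -48.0
row 160 L 225.5 42.0 R 414.5 -47.0
row 170 L 226.5 44.0 R 413.5 -50.0
flat 0.03 [[223.7, 126.8], [418.8, 127.5], [269.0, 248.0], [372.9, 248.4]]
tilt 0.03 [[221.7, 128.9], [420.9, 129.7], [268.9, 253.3], [372.9, 253.6]]
flat 0.0337 [[221.3, 127.7], [421.3, 128.5], [267.6, 252.3], [374.3, 252.6]]
tilt 0.0337 [[219.2, 130.0], [423.4, 130.8], [267.6, 257.7], [374.3, 258.0]]
scene keeper_lip [(array([225.3, 250.6]), 0.79)]
scene tongue_tip [(array([378.2, 144.8]), 0.88), (array([400. , 165.8]), 0.78)]
 lip pred 0,0.1: [224.99 250.77] [224.78 249.41]
side keeper_lip [(array([427.2, 248.7]), 0.81), (array([368.1, 193.1]), 0.31)]
side tongue_tip [(array([426.2, 247.6]), 0.95), (array([337.9, 166.4]), 0.94)]
 lip pred 0,0.1: [426.56 248.02] [426.84 246.57]
```

```bash
cat > w.py <<'E'
from look import *
def edges(fn):
    g=cv2.GaussianBlur(cv2.cvtColor(cv2.imread(f"pics/{fn}.png"),cv2.COLOR_BGR2GRAY),(3,3),0).astype(float)
    def sub(d,i):
        a,b,c=d[i-1],d[i],d[i+1];return i+.5*(a-c)/(a-2*b+c)
    L=[];Rr=[]
    for r in range(150,236,2):
        d=np.abs(np.diff(g[r,200:262]));i=d[:].argmax();L.append((r,200.5+sub(d,i)) if 0<i<60 else (r,np.nan))
        d=np.abs(np.diff(g[r,385:440]));i=d.argmax();Rr.append((r,385.5+sub(d,i)) if 0<i<53 else (r,np.nan))
    T=[]
    for cc in range(265,380,3):
        d=np.abs(np.diff(g[105:140,cc]));i=d.argmax();T.append((cc,105.5+sub(d,i)) if 0<i<33 else (cc,np.nan))
    def med(A):
        A=np.array(A);A=A[~np.isnan(A[:,1])]
        for _ in range(4):
            p=np.polyfit(A[:,0],A[:,1],1);e=A[:,1]-np.polyval(p,A[:,0]);A=A[np.abs(e-np.median(e))<=max(1.0,2*np.std(e))]
        return p,len(A),np.std(e)
    l,r,t=med(L),med(Rr),med(T);print(fn,"L",l,"R",r,"T",t)
    rt=np.polyval(t[0],320);print("  rear row",rt,"width rear",np.polyval(r[0],rt)-np.polyval(l[0],rt),"width row230",np.polyval(r[0],230)-np.polyval(l[0],230))
E
python3 - <<'E'
from w import *
np.set_printoptions(precision=3,suppress=True)
for f in ("w6","w8","w9"): edges(f)
E
```

```text
w6 L (array([  0.077, 213.246]), 43, np.float64(0.12651466290177002)) R (array([ -0.082, 427.678]), 43, np.float64(0.09442845492152502)) T (array([  0.002, 122.585]), 39, np.float64(0.06939599538137207))
  rear row 123.08228355447629 width rear 194.93087874656308 width row230 177.99066623518559
w8 L (array([  0.077, 213.343]), 43, np.float64(0.13188947457325756)) R (array([ -0.084, 427.763]), 43, np.float64(0.15557895957089532)) T (array([  0.001, 122.634]), 39, np.float64(0.06080359246269407))
  rear row 123.0385854788486 width rear 194.68654304136626 width row230 177.5315765911465
w9 L (array([  0.075, 213.742]), 43, np.float64(0.12362591276761727)) R (array([ -0.08 , 427.093]), 43, np.float64(0.13474712371023811)) T (array([  0.002, 122.253]), 39, np.float64(0.07149657680748248))
  rear row 122.97276224000916 width rear 194.27086835117714 width row230 177.66485488393147
```

```bash
python3 - <<'E'
from pose import *
np.set_printoptions(precision=3,suppress=True)
c=calibration("wrist");s=state();a=np.radians(-13.63)
def run(l,r,t,z0):
    xs=[None]
    def f(p): # d,lat,z,pitch,yaw ; side edge and rear edge lines at plate top
        Rr=Rn.from_euler("z",a+p[4])*Rn.from_euler("y",p[3]);o=np.array([.58174,-.16494,0])+Rn.from_euler("z",a).apply([p[0],p[1],p[2]])
        e=[]
        for y,ln in ((-40,l),(40,r)):
            for x in (-55,-30,-5):
                u=proj(c,o+Rr.apply(np.array([x,y,7])/1000));e.append(u[0]-np.polyval(ln,u[1]))
        for y in (-40,0,40):
            u=proj(c,o+Rr.apply(np.array([-55,y,7])/1000));e.append(u[1]-np.polyval(t,u[0]))
        return e
    q=least_squares(f,[0,0,z0,0,0],x_scale=[.01,.01,.01,.05,.05]);print(q.x*np.array([1e3,1e3,1e3,1,1]),q.cost)
from w import edges
run([.07485,213.742],[-.0802,427.093],[.00225,122.253],.03)   # w9
run([.077,213.343],[-.0838,427.763],[.00126,122.634],.03)      # w8 seen as if at this tool pose
E
```

```text
[-1.507 -0.427 29.004 -0.004  0.001] 0.015345520250143284
[-1.581 -0.416 28.709  0.006  0.002] 0.031101614603679335
```

Measured from the wrist picture: the cover is level (pitch about −0.004 rad, against 0.06 if unpressed) and has not slipped in the grip. It is stopped firmly against the heel, and the keeper lip shows at its rest position. Handing in.

```bash
python3 -c "
from rig import *
s=state();print(s['time'],s['force'],s['grip_force']);print(job_done())"
```

```text
15.9 [-19.21160597   2.56955024  32.74340356] 115.53524136543274
the job is handed in; nothing more can be done
None
```

I handed the job in at 15.9 s: the cover is home against the heel under the unlifted keeper, and the gripper is still holding it flat on the rails with about 30 N; the first grasp slipped over the fin tops and had to be redone lower; no verdict was returned.

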